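# Make up two spares kits for the label printers

## Task

Make up two spares kits from the stock on the bench: the large label roll, the print head and the drive gear go in the long three-compartment tray, the black ribbon roll and the steel bracket in the short two-compartment tray. Set each part down, without dropping it, flat on the floor of a compartment of its own, the same way up as it stands now. Leave the small label roll and the empty cardboard core where they are, standing.

Things in the scene. Friction and masses are not known exactly. Their poses are not given: they have to be found in the camera images.
- long_tray: The long kit tray: grey plastic, 218 x 76 mm, walls 16 mm high, fixed to the bench; three open compartments in a row, each 68 x 68 mm inside. Origin: centre of the underside; x runs along the row, y across it. The compartments' centres lie at x = -71, 0 and +71 mm, their floor 4 mm above the origin. Outer walls 4 mm thick, the dividers 3 mm thick and 14 mm high.
- short_tray: The short kit tray: the same grey plastic, 147 mm x 76 mm, walls 16 mm high, fixed to the bench; two open compartments, each 68 x 68 mm inside, centres at x = -35.5 and +35.5 mm, floor 4 mm above the origin. Origin: centre of the underside; x runs along the row, y across it.
- label_roll_mid (a point): The large label roll: white paper cylinder on a cardboard core, standing on end, diameter 50 mm, 55 mm tall, about 120 g. This point is the centre of the part, half-way up; its z axis points up as it stands upright.
- print_head_mid (a point): The print head: upright aluminium block with dark cooling slots, 50 mm long (its x) by 24 mm thick (its y), 50 mm tall, about 140 g; take it across the thickness. This point is the centre of the part, half-way up; its z axis points up as it stands upright.
- gear_mid (a point): The drive gear: white plastic, lying flat with its hub up. Toothed disc 48 mm across and 14 mm thick, hub 24 mm in diameter on top of it, rising to 44 mm overall; about 50 g. Take it by the hub. This point is the centre of the part, half-way up; its z axis points up as it stands upright.
- ribbon_roll_mid (a point): The ribbon roll: slim black cylinder with a cardboard core, standing on end, diameter 36 mm, 65 mm tall, about 70 g. This point is the centre of the part, half-way up; its z axis points up as it stands upright.
- bracket_mid (a point): The steel bracket, like an upturned T: foot plate 46 mm (its x) by 36 mm (its y) and 6 mm thick, upright rib 40 mm long (x) and 10 mm thick (y) along the middle, rising to 50 mm overall; about 200 g. Take it by the rib. This point is the centre of the part, half-way up; its z axis points up as it stands upright.
- small_roll_mid (a point): The small label roll, which stays in stock: white paper cylinder standing on end, diameter 38 mm, only 28 mm tall. This point is the centre of the part, half-way up; its z axis points up as it stands upright.
- core_mid (a point): The empty core, which stays in stock: open brown cardboard tube standing on end, diameter 36 mm, 65 mm tall, 4 mm wall. This point is the centre of the part, half-way up; its z axis points up as it stands upright.
Not all that is in view belongs to the job. Leave any red look-alike of the part that bears small_roll_mid alone.

How it is judged:
By the outcome, as a careful person would: the job done as asked, in the order asked, and still so for the second after the job is handed in, with the robot touching nothing.
It also fails if it takes over 120 s, if anything falls off the work surface, if the arm or the gripper's body presses on something with over 40 N, if the wrist force passes 120 N, or if a joint passes its speed limit or range.

## Robot

A 6-joint arm with a two-finger parallel gripper is mounted at the origin on the work surface. World frame = base frame: x ahead of the robot, y to its left, z up, the work surface at z = 0. Lengths are in m, angles in rad, forces in N, time in s.
With the tool pointing down it reaches from about 0.3 to 0.95 m from the base axis. Payload 3.1 kg.
Tool frame: the origin (TCP) lies at the very end of the fingers, on their centre line; the grasp point (between the pads) lies 19 mm behind it; y points along the fingers, z is the direction in which the jaws open and shut, and the axes are right-handed (so a half turn about y gives the same grasp; the last joint's range is limited). The gripper opens to 85 mm and grips with 20 to 120 N. Pads are 22 mm wide; open, the fingers measure 114 mm over their backs; the gripper's body (76 mm by 85 mm) begins 54 mm behind the grasp point. The pads swing forward as they close: fully open they stand 13 mm farther back than shut.
Start: joints at [-1.405, 0.308, 1.634, -0, 1.2, -0.07], TCP at [0.146, -0.608, 0.231] pointing down, gripper open.
Joint ranges: [-3.06, 3.06], [-0.79, 1.96], [0.05, 2.63], [-1.19, 4.34], [0.05, 2.64], [-2.94, 2.94]. Speed limits (rad/s): [2.79, 2.79, 3.14, 3.14, 3.14, 3.14].

## Interface

Orientations are given as a unit quaternion [w, x, y, z].
In Python, from rig import sense, get_image, camera_info, close_job, trace, landmark_of gives the robot as it stands.
- The arm moves only by the shell command python3 -m pendant 'ROWS' [FORCE]. ROWS is JSON, a list of rows, each a list of 3 entries, a list of its own where there are three numbers: the shift along the tool's x, y, z each as a share of 0.5 m, from -1 to 1, then the turn, a rotation vector about the tool's x, y, z each as a share of 30 degrees, from -1 to 1, then the closure, from -1 (fully open) to 1 (shut), so that 0 is half open. In form: [[[tx, ty, tz], [wx, wy, wz], grip], ...]. A call has 1 to 20 rows; each row shifts and turns the commanded pose from where the row before left it, along the tool's axes as they then stand; what a row does not reach is not made up. A row lasts 1/10 s, in which the tool goes at most 50 mm and 8.59 degrees, less where a joint would pass 70% of its speed; a pose out of reach is approached as far as the arm can. A call with a number of a shift or a turn outside -1 to 1 is refused whole. A call with a gripper value outside its range is refused whole. The fingers move at their own pace and stop on an object; FORCE is the grip in N (left out, the last holds). Time passes only in rows, so rows that do not move let the fingers close. It gives the time, the measured TCP pose, the force and the opening at its end, in the units of the state.
- sense(): the state, without advancing time (a new reading comes with each control period).
- get_image(name): name is "scene" or "top"; returns the picture (400x640x3 uint8, blue, green, red); there is no depth.
- camera_info(name): a dict with "fx", "fy", "cx", "cy" (pixels), "k1" (the pictures are not rectified: a ray, as slopes to the right and down, at radius r is drawn at 1 + k1 r^2 times it, then the intrinsics apply), "camera_from_world" (4x4, takes a point from world to camera coordinates). Camera axes: x right, y up, looking along -z (the intrinsics and any distortion apply to the point x, -y, -z); pixel columns grow to the right and rows downward; lengths in m; the calibration is good to about 2 mm. A picture is of the moment at which its call begins. camera_info takes no time and is no camera call.
- close_job(): hands the job in, once; it reports no verdict.
Trained networks look in the newest picture that a camera, given by its name, has taken for a name from the list of things; names that differ only in an ending like _2 or _b are one class to them, and where a whole thing is asked for, a point or a joint stands for the part that bears it (a point fixed in the world has none). Each returns a list of dicts, best first, with "score" (0 to 1); they miss things now and then, are a little off and sometimes report something else, mostly with a low value. They report only what shows in the picture. A call takes as long as a camera call. They do not tell look-alikes from the thing itself.
- trace(camera, target): "pixels" (400x640 bool, what is visible of it).
- landmark_of(camera, target): "location" ([x, y, z] in m, in world coordinates, good to about 4 mm: a listed point, or the origin of a listed thing).
The state is a dict: "clock": time; "q": joint angles; "joint_vel": joint speeds; "effort": joint torques, N m; "position": TCP position; "orientation": TCP orientation; "ft_force": force on the tool from outside, world axes, zero at the start; "torque": the same for the moment, N m; "width": finger opening in m.
Only numpy, scipy, OpenCV 4.12 (cv2) and the standard library are available. Lean on these libraries where they do the work, as an engineer would, in place of code of your own. Each camera call takes 0.05 s, during which the arm holds its last target.

## Working session

There is one attempt and no reset: what is moved stays moved. The work goes in short steps, Python scripts to look and compute and a shell command to move; the robot and the scene stay as the last step left them, time stands still between calls to the robot, and variables do not carry over. Pictures are saved under pics/ and viewed, and the job is handed in when it is done.

```bash
mkdir -p pics; ls
python3 - <<'E'
from rig import *
import cv2,numpy as np
s=sense(); print(s)
for n in("scene","top"):
    cv2.imwrite(f"pics/{n}0.png",get_image(n)); c=camera_info(n); print(n,c)
E
```

```text
pics
{'clock': 0.0, 'q': array([-1.40465233e+00,  3.08991621e-01,  1.63518734e+00,  1.63443994e-05,
        1.19971537e+00, -6.97036352e-02]), 'joint_vel': array([-0.00126472, -0.0016705 ,  0.00062556,  0.00207923,  0.00160618,
       -0.00039055]), 'effort': array([-4.83763677e-05, -4.15251017e+01, -2.76661956e+01,  3.06657637e-05,
        1.00946552e-02,  1.39359361e-06]), 'position': array([ 0.14588124, -0.60688825,  0.23005505]), 'orientation': array([ 0.08315562, -0.08322331,  0.70300881, -0.70138266]), 'ft_force': array([-0.0499096 ,  0.15525968, -0.04700149]), 'torque': array([ 0.03656041,  0.00476233, -0.04549428]), 'width': 0.0853367254238319}
scene {'fx': 448.6936411179831, 'fy': 448.6936411179831, 'cx': 312.9746692468315, 'cy': 203.80110740740392, 'k1': -0.03168266173682065, 'camera_from_world': array([[ 0.16504251,  0.98627718, -0.0042772 , -0.08760969],
       [-0.53954567,  0.09391549,  0.83670207,  0.26977447],
       [ 0.82562185, -0.13578367,  0.54764163, -1.43634164],
       [ 0.        ,  0.        ,  0.        ,  1.        ]])}
top {'fx': 371.83064141322154, 'fy': 371.83064141322154, 'cx': 316.94291677322417, 'cy': 198.70378558078528, 'k1': -0.0735998292308947, 'camera_from_world': array([[ 0.02681022, -0.99951209,  0.016025  , -0.03433297],
       [ 0.98104894,  0.02938556,  0.19151883, -0.58032603],
       [-0.19189629,  0.01058664,  0.98135811, -0.84565804],
       [ 0.        ,  0.        ,  0.        ,  1.        ]])}
```

View pics/scene0.png

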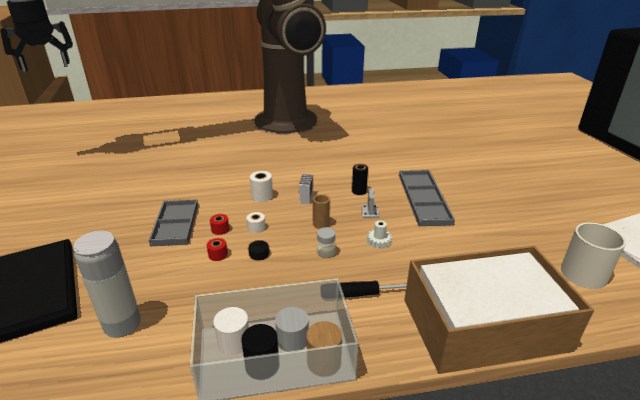

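View pics/top0.png

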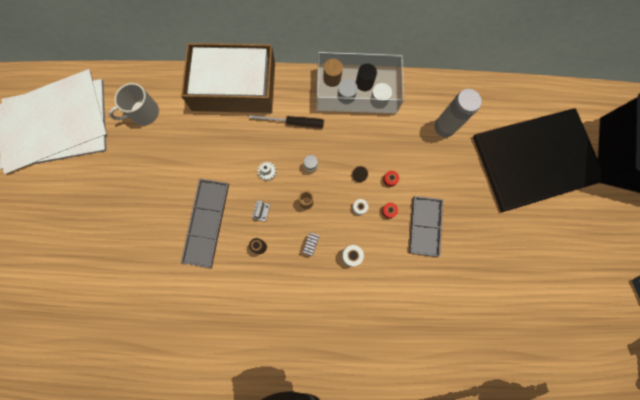

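The top view shows the long tray at about (205,223), the short tray at (426,227), the gear (267,171), bracket (262,211), ribbon (257,246), print head (311,244), core (306,200), small roll (360,207) and large roll (353,256). Other items (red rolls, black puck, grey vial) are distractors.

```bash
cat > h.py <<'E'
from rig import *
import cv2,numpy as np
def proj(n,P):
    c=camera_info(n);P=np.atleast_2d(P);T=c["camera_from_world"]
    p=P@T[:3,:3].T+T[:3,3]; x=p[:,0]/-p[:,2]; y=-p[:,1]/-p[:,2]; r=1+c["k1"]*(x*x+y*y)
    return np.c_[c["fx"]*x*r+c["cx"],c["fy"]*y*r+c["cy"]]
def ray(n,uv):
    c=camera_info(n);K=np.array([[c["fx"],0,c["cx"]],[0,c["fy"],c["cy"]],[0,0,1]])
    u=cv2.undistortPoints(np.float64(uv).reshape(-1,1,2),K,np.array([c["k1"],0,0,0,0]))[:,0]
    d=np.c_[u[:,0],-u[:,1],-np.ones(len(u))]; T=c["camera_from_world"]
    return -T[:3,:3].T@T[:3,3], d@T[:3,:3]
def atz(n,uv,z):
    o,d=ray(n,uv); return o+d*((z-o[2])/d[:,2])[:,None]
E
python3 - <<'E'
from h import *
I={n:get_image(n) for n in("top","scene")}
cv2.imwrite("pics/topc.png",cv2.resize(I["top"][150:280,170:460],None,fx=2.7,fy=2.7,interpolation=cv2.INTER_CUBIC))
cv2.imwrite("pics/scenec.png",cv2.resize(I["scene"][150:270,140:470],None,fx=2.4,fy=2.4,interpolation=cv2.INTER_CUBIC))
for t in "long_tray short_tray label_roll_mid print_head_mid gear_mid ribbon_roll_mid bracket_mid small_roll_mid core_mid".split():
  for n in("top","scene"):
    print(t,n,[(np.round(d["location"],4).tolist(),round(d["score"],2)) for d in landmark_of(n,t)][:3])
E
```

```text
long_tray top [([0.5188, 0.2637, 0.0019], 0.71)]
long_tray scene [([0.5236, 0.2684, -0.0003], 0.68), ([0.551, 0.126, 0.0279], 0.68)]
short_tray top [([0.5282, -0.2973, 0.0], 0.93), ([0.5715, -0.1271, 0.0179], 0.64)]
short_tray scene [([0.5221, -0.2948, 0.0], 0.88)]
label_roll_mid top [([0.4435, -0.1067, 0.03], 0.73)]
label_roll_mid scene [([0.4465, -0.1094, 0.0252], 0.71)]
print_head_mid top [([0.4703, -0.0088, 0.0247], 0.49)]
print_head_mid scene [([0.4732, -0.0073, 0.0251], 0.55)]
gear_mid top [([0.6595, 0.1145, 0.0215], 0.75)]
gear_mid scene [([0.6602, 0.1166, 0.0235], 0.8)]
ribbon_roll_mid top [([0.4595, 0.1188, 0.0329], 0.56)]
ribbon_roll_mid scene [([0.4664, 0.1186, 0.0351], 0.9)]
bracket_mid top []
bracket_mid scene [([0.5549, 0.1255, 0.0262], 0.61)]
small_roll_mid top [([0.6437, -0.2047, 0.0132], 0.7), ([0.5691, -0.1304, 0.0137], 0.5), ([0.5673, -0.2014, 0.0118], 0.45)]
small_roll_mid scene [([0.6449, -0.2067, 0.0137], 0.94), ([0.5725, -0.1257, 0.0144], 0.63), ([0.5605, -0.203, 0.0174], 0.57)]
core_mid top [([0.5827, 0.0114, 0.0304], 0.57), ([0.4618, 0.1212, 0.0331], 0.44)]
core_mid scene [([0.5801, 0.0055, 0.0306], 0.95), ([0.5528, 0.1261, 0.0266], 0.68), ([0.5256, -0.2949, -0.0004], 0.4)]
```

Run:
```python
from h import *
for t,h in zip("long_tray short_tray label_roll_mid print_head_mid gear_mid ribbon_roll_mid bracket_mid small_roll_mid core_mid".split(),[.016,.016,.055,.05,.044,.065,.05,.028,.065]):
    n="top"; d=trace(n,t)
    if not d: print(t,"none");continue
    for k in d[:2]:
        m=k["pixels"].astype(np.uint8)
        ys,xs=np.nonzero(m); r=cv2.minAreaRect(np.c_[xs,ys].astype(np.float32)); b=cv2.boxPoints(r)
        w=atz(n,b,h); e=(w[1]-w[0])[:2]; f=(w[2]-w[1])[:2]
        print(t,round(k["score"],2),len(xs),np.round(r[0],1),"ctr",np.round(w.mean(0),4),"L",np.round([np.linalg.norm(e),np.linalg.norm(f)],4),"ang",np.round(np.degrees([np.arctan2(e[1],e[0]),np.arctan2(f[1],f[0])]),1))
```

```text
long_tray 0.64 2652 [204.9 222.5] ctr [0.522  0.2614 0.016 ] L [0.2216 0.0829] ang [  -7.2 -100.7]
short_tray 0.92 1806 [425.4 226.4] ctr [ 0.5269 -0.2947  0.016 ] L [0.1536 0.0818] ang [ -4.1 -91.3]
label_roll_mid 0.67 337 [351.5 254.5] ctr [ 0.4492 -0.1034  0.055 ] L [0.0501 0.0448] ang [ -88.5 -179.6]
print_head_mid 0.63 207 [310.6 243.4] ctr [ 0.4733 -0.0056  0.05  ] L [0.052  0.0243] ang [ -16.6 -106.8]
gear_mid 0.58 242 [267.  170.5] ctr [0.6516 0.1085 0.044 ] L [0.0402 0.0439] ang [ -88.3 -177.2]
gear_mid 0.47 266 [261.2 210.2] ctr [0.5508 0.1175 0.044 ] L [0.0484 0.0354] ang [ -11.8 -103.7]
ribbon_roll_mid 0.78 229 [257.5 245.5] ctr [0.4635 0.1186 0.065 ] L [0.0401 0.0351] ang [ -88.2 -177.1]
bracket_mid 0.8 254 [261.4 210.2] ctr [0.55   0.1161 0.05  ] L [0.047  0.0342] ang [ -13.3 -105.1]
small_roll_mid 0.76 237 [389.5 210. ] ctr [ 0.5633 -0.2006  0.028 ] L [0.0431 0.0407] ang [-88.3 179.2]
small_roll_mid 0.74 190 [390.5 178. ] ctr [ 0.646  -0.2041  0.028 ] L [0.0387 0.0368] ang [-88.1 179. ]
core_mid 0.45 218 [305.5 199.5] ctr [0.5767 0.0096 0.065 ] L [0.0362 0.0416] ang [ -88.3 -178.3]
```

View pics/topc.png

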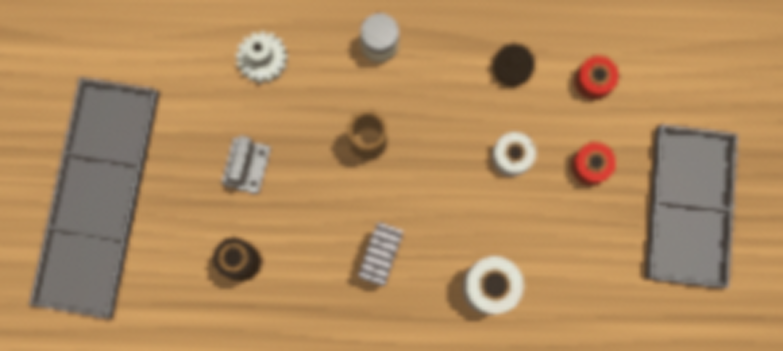

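View pics/scenec.png

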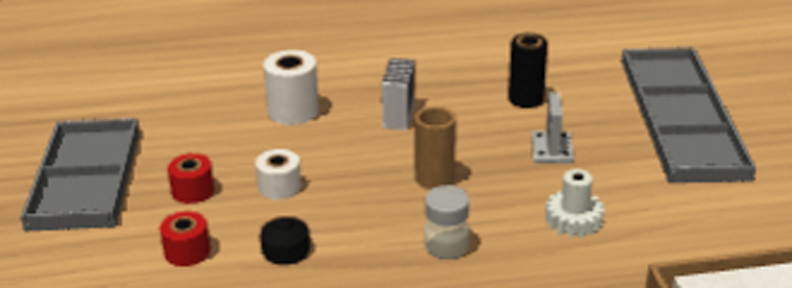

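```bash
cat > fit.py <<'E'
from h import *
from scipy.optimize import minimize
def box(lx,ly,z0,z1,x0=0,y0=0): return np.array([[x0+a*lx/2,y0+b*ly/2,z] for a in(-1,1) for b in(-1,1) for z in(z0,z1)])
def cyl(d,z0,z1):
    t=np.linspace(0,2*np.pi,40); return np.array([[d/2*np.cos(a),d/2*np.sin(a),z] for a in t for z in(z0,z1)])
M={"long_tray":[box(.218,.076,0,.016)],"short_tray":[box(.147,.076,0,.016)],"label_roll_mid":[cyl(.05,0,.055)],
"print_head_mid":[box(.05,.024,0,.05)],"gear_mid":[cyl(.048,0,.014),cyl(.024,.014,.044)],"ribbon_roll_mid":[cyl(.036,0,.065)],
"bracket_mid":[box(.046,.036,0,.006),box(.040,.010,0,.05)],"small_roll_mid":[cyl(.038,0,.028)],"core_mid":[cyl(.036,0,.065)]}
G={"long_tray":(.522,.264,-10),"short_tray":(.526,-.295,-3),"label_roll_mid":(.446,-.107,0),"print_head_mid":(.472,-.007,-16),"gear_mid":(.658,.114,0),"ribbon_roll_mid":(.463,.119,0),"bracket_mid":(.553,.12,-13),"small_roll_mid":(.57,-.128,0),"core_mid":(.58,.007,0)}
S=4
def sil(n,t,p):
    c,s=np.cos(np.radians(p[2])),np.sin(np.radians(p[2])); im=np.zeros((400*S,640*S),np.uint8)
    for P in M[t]:
        W=np.c_[P[:,0]*c-P[:,1]*s+p[0],P[:,0]*s+P[:,1]*c+p[1],P[:,2]+(p[3] if len(p)>3 else 0)]
        uv=proj(n,W)*S+ (S-1)/2
        h=cv2.convexHull(np.round(uv*16).astype(np.int32)); cv2.fillConvexPoly(im,h,1,shift=4)
    return cv2.resize(im.astype(np.float32),(640,400),interpolation=cv2.INTER_AREA)
def masks(t,g):
    out={}
    for n in("top","scene"):
        get_image(n) if 0 else None
        e=sil(n,t,g); best=None
        for d in trace(n,t):
            m=d["pixels"].astype(np.float32); i=np.minimum(m,e).sum()/np.maximum(m,e).sum()
            if i>.3 and (best is None or i>best[0]): best=(i,m)
        if best: out[n]=best[1]
    return out
def fit(t,g=None,ms=None):
    g=g or G[t]; ms=ms or masks(t,g)
    def cost(v,ns):
        p=(g[0]+v[0]*.01,g[1]+v[1]*.01,g[2]+v[2]*10); c=0
        for n in ns:
            e=sil(n,t,p);m=ms[n]; c+=1-np.minimum(m,e).sum()/np.maximum(m,e).sum()
        return c
    res=[]
    for ns in ([tuple(ms)]+([(n,) for n in ms] if len(ms)>1 else [])):
        r=minimize(cost,[0,0,0],args=(ns,),method="Nelder-Mead",options=dict(initial_simplex=[[0,0,0],[.6,0,0],[0,.6,0],[0,0,.8]],maxiter=80))
        v=r.x; res.append((ns,np.round([g[0]+v[0]*.01,g[1]+v[1]*.01],4),round(g[2]+v[2]*10,1),round(r.fun/len(ns),3)))
    return res
E
python3 - <<'E'
from fit import *
get_image("top");get_image("scene")
for t in M:
    for r in fit(t): print(t,*r)
E
```

```text
long_tray ('top', 'scene') [0.5212 0.2625] -7.4 0.041
long_tray ('top',) [0.5216 0.2636] -7.2 0.045
long_tray ('scene',) [0.5209 0.2621] -7.4 0.026
short_tray ('top', 'scene') [ 0.5275 -0.2982] -5.1 0.045
short_tray ('top',) [ 0.5281 -0.2978] -4.9 0.036
short_tray ('scene',) [ 0.5265 -0.2993] -4.5 0.043
label_roll_mid ('scene',) [ 0.4476 -0.1077] 2.7 0.064
print_head_mid ('top', 'scene') [ 0.4734 -0.007 ] -16.0 0.174
print_head_mid ('top',) [ 0.4744 -0.0052] -16.7 0.122
print_head_mid ('scene',) [ 0.4701 -0.0081] -14.4 0.1
gear_mid ('top', 'scene') [0.658  0.1125] 4.5 0.164
gear_mid ('top',) [0.6625 0.1131] -0.7 0.243
gear_mid ('scene',) [0.6569 0.1128] 6.6 0.075
ribbon_roll_mid ('top', 'scene') [0.465  0.1214] -2.8 0.111
ribbon_roll_mid ('top',) [0.4651 0.1216] -0.3 0.067
ribbon_roll_mid ('scene',) [0.4606 0.1215] 7.8 0.136
bracket_mid ('top', 'scene') [0.554  0.1228] -12.2 0.122
bracket_mid ('top',) [0.556 0.123] -15.2 0.142
bracket_mid ('scene',) [0.5534 0.1228] -11.6 0.07
small_roll_mid ('top', 'scene') [ 0.573  -0.1274] -2.2 0.111
small_roll_mid ('top',) [ 0.5731 -0.1265] -1.2 0.052
small_roll_mid ('scene',) [ 0.5694 -0.1292] 2.1 0.074
core_mid ('top', 'scene') [0.5823 0.0091] 3.4 0.188
core_mid ('top',) [0.5831 0.011 ] 1.0 0.179
core_mid ('scene',) [0.5782 0.0078] 2.8 0.078
```

```bash
cat > go.py <<'E'
import sys
from h import *
from scipy.spatial.transform import Rotation as R
def plan(x,y,z,yaw):
    """jaw line perpendicular to part x (yaw, deg)"""
    s=sense(); q=s["orientation"]; A=R.from_quat(np.r_[q[1:],q[0]])
    Y=np.array([0,0,-1.]); best=None
    for k in(0,180):
        a=np.radians(yaw+90+k); Z=np.array([np.cos(a),np.sin(a),0]); X=np.cross(Y,Z)
        B=R.from_matrix(np.c_[X,Y,Z]); w=(A.inv()*B).as_rotvec(degrees=True)
        if best is None or np.linalg.norm(w)<np.linalg.norm(best[0]): best=(w,B)
    w,B=best; d=np.array([x,y,z])-s["position"]
    print("t",round(s["clock"],2),"pos",np.round(s["position"],4),"w",round(s["width"],4),"F",np.round(s["ft_force"],1),"q6",round(s["q"][5],2))
    print("turn shares (x,y,z)",np.round(w/30,3),"deg",np.round(w,1))
    print("shift NOW frame shares",np.round(A.inv().apply(d)/.5,3)," AFTER-turn frame",np.round(B.inv().apply(d)/.5,3))
if __name__=="__main__": plan(*map(float,sys.argv[1:5]))
E
python3 -c "
from go import *
q=sense()['orientation'];print(R.from_quat(np.r_[q[1:],q[0]]).as_matrix().round(3))"
python3 go.py .447 -.107 .16 -7
```

```text
[[-0.972 -0.     0.234]
 [-0.234  0.    -0.972]
 [ 0.    -1.    -0.   ]]
t 2.55 pos [ 0.146  -0.6077  0.2313] w 0.0856 F [ 0.5 -0.2 -0.7] q6 -0.07
turn shares (x,y,z) [0.    0.684 0.   ] deg [ 0.  20.5  0. ]
shift NOW frame shares [-0.819  0.143 -0.833]  AFTER-turn frame [-0.476  0.143 -1.067]
```

```bash
python3 -m pendant '[[[0,0,0],[0,0.228,0],-1],[[0,0,0],[0,0.228,0],-1],[[0,0,0],[0,0.228,0],-1],[[-0.034,0.01,-0.076],[0,0,0],-1],[[-0.034,0.01,-0.076],[0,0,0],-1],[[-0.034,0.01,-0.076],[0,0,0],-1],[[-0.034,0.01,-0.076],[0,0,0],-1],[[-0.034,0.01,-0.076],[0,0,0],-1],[[-0.034,0.01,-0.076],[0,0,0],-1],[[-0.034,0.01,-0.076],[0,0,0],-1],[[-0.034,0.01,-0.076],[0,0,0],-1],[[-0.034,0.01,-0.076],[0,0,0],-1],[[-0.034,0.01,-0.076],[0,0,0],-1],[[-0.034,0.01,-0.076],[0,0,0],-1],[[-0.034,0.01,-0.076],[0,0,0],-1],[[-0.034,0.01,-0.076],[0,0,0],-1],[[-0.034,0.01,-0.076],[0,0,0],-1],[[0,0,0],[0,0,0],-1]]' 50; python3 go.py .447 -.107 .02 -7
```

```text
clock: 4.35
position: [0.4488, -0.105, 0.1611]
orientation: [-0.041, 0.042, 0.706, -0.705]
ft_force: [0.9, 0.2, -0.6]
width: 0.0854
t 4.35 pos [ 0.4488 -0.105   0.1611] w 0.0854 F [ 0.9  0.2 -0.6] q6 1.36
turn shares (x,y,z) [ 0.003  0.01  -0.001] deg [ 0.1  0.3 -0. ]
shift NOW frame shares [0.003 0.282 0.005]  AFTER-turn frame [0.003 0.282 0.004]
```

```bash
python3 -m pendant '[[[0.003,0.05,0.004],[0,0,0],-1],[[0,0.06,0],[0,0,0],-1],[[0,0.06,0],[0,0,0],-1],[[0,0.05,0],[0,0,0],-1],[[0,0.04,0],[0,0,0],-1],[[0,0.022,0],[0,0,0],-1],[[0,0,0],[0,0,0],-1]]'
python3 - <<'E'
from h import *
I=get_image("scene");cv2.imwrite("pics/g1.png",cv2.resize(I[60:260,140:460],None,fx=2.4,fy=2.4))
E
python3 go.py .447 -.107 .02 -7
```

```text
clock: 5.05
position: [0.4439, -0.1106, 0.0191]
orientation: [-0.045, 0.042, 0.706, -0.706]
ft_force: [-0.1, 0.3, 0.0]
width: 0.0857
t 5.1 pos [ 0.445  -0.1109  0.0201] w 0.0858 F [-0.2  0.1  0.5] q6 1.35
turn shares (x,y,z) [ 0.    -0.001  0.002] deg [ 0.  -0.   0.1]
shift NOW frame shares [-0.003  0.    -0.008]  AFTER-turn frame [-0.003  0.    -0.008]
```

View pics/g1.png

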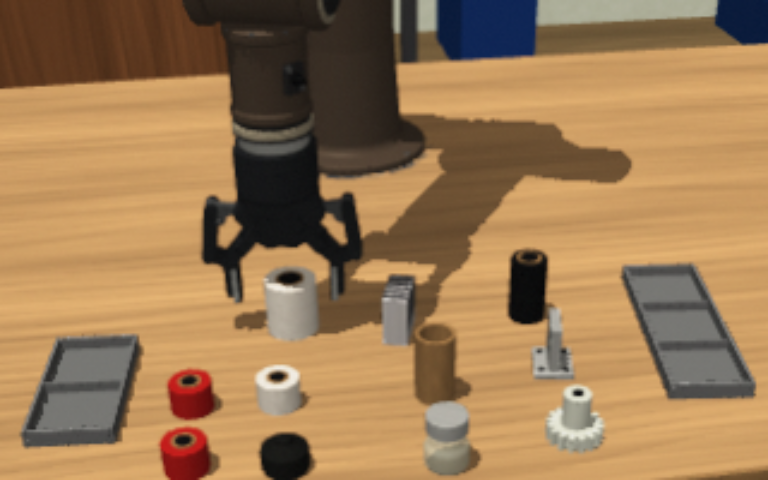

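The open jaws stand on either side of the white roll at about (292,300) in the crop, clear of the print head. I'll centre up a few mm, then close.

```bash
python3 -m pendant '[[[-0.003,0,-0.006],[0,0,0],-1],[[0,0,0],[0,0,0],0],[[0,0,0],[0,0,0],0.5],[[0,0,0],[0,0,0],1],[[0,0,0],[0,0,0],1],[[0,0,0],[0,0,0],1],[[0,0,0],[0,0,0],1],[[0,0,0],[0,0,0],1]]' 50;  python3 go.py .4508 .2718 .16 -7.4
```

```text
clock: 5.9
position: [0.4483, -0.1079, 0.0214]
orientation: [0.043, -0.044, -0.706, 0.706]
ft_force: [-1.2, 0.7, 5.7]
width: 0.049
t 5.9 pos [ 0.4483 -0.1079  0.0214] w 0.049 F [-1.2  0.7  5.7] q6 1.36
turn shares (x,y,z) [-0.     0.013 -0.004] deg [-0.   0.4 -0.1]
shift NOW frame shares [ 0.087 -0.278 -0.754]  AFTER-turn frame [ 0.093 -0.277 -0.754]
```

```bash
python3 -m pendant '[[[0,-0.02,0],[0,0,0],1],[[0,-0.05,0],[0,0,0],1],[[0,-0.06,0],[0,0,0],1],[[0,-0.06,0],[0,0,0],1],[[0,-0.05,0],[0,0,0],1],[[0,-0.02,0],[0,0,0],1]]'; python3 -m pendant '[[[0.003,0,-0.025],[0,0.006,0],1],[[0.006,0,-0.05],[0,0,0],1],[[0.006,0,-0.05],[0,0,0],1],[[0.006,0,-0.05],[0,0,0],1],[[0.006,0,-0.05],[0,0,0],1],[[0.006,0,-0.05],[0,0,0],1],[[0.006,0,-0.05],[0,0,0],1],[[0.006,0,-0.05],[0,0,0],1],[[0.006,0,-0.05],[0,0,0],1],[[0.006,0,-0.05],[0,0,0],1],[[0.006,0,-0.05],[0,0,0],1],[[0.006,0,-0.05],[0,0,0],1],[[0.006,0,-0.05],[0,0,0],1],[[0.006,0,-0.05],[0,0,0],1],[[0.006,0,-0.05],[0,0,0],1],[[0.006,0,-0.029],[0,0,0],1],[[0,0,0],[0,0,0],1],[[0,0,0],[0,0,0],1]]'; python3 go.py .4508 .2718 .0245 -7.4
```

```text
clock: 6.5
position: [0.4489, -0.1083, 0.1534]
orientation: [0.041, -0.045, -0.705, 0.706]
ft_force: [0.8, 0.7, -1.3]
width: 0.0489
clock: 8.3
position: [0.4471, 0.2715, 0.1492]
orientation: [0.045, -0.043, -0.705, 0.706]
ft_force: [-0.9, -0.3, -1.3]
width: 0.0491
t 8.3 pos [0.4471 0.2715 0.1492] w 0.0491 F [-0.9 -0.3 -1.3] q6 2.16
turn shares (x,y,z) [-0.004  0.009  0.004] deg [-0.1  0.3  0.1]
shift NOW frame shares [-0.008  0.249 -0.002]  AFTER-turn frame [-0.007  0.249 -0.001]
```

```bash
python3 -m pendant '[[[-0.007,0.03,-0.001],[0,0,0],1],[[0,0.06,0],[0,0,0],1],[[0,0.06,0],[0,0,0],1],[[0,0.05,0],[0,0,0],1],[[0,0.015,0],[0,0,0],1],[[0,0,0],[0,0,0],1]]'
python3 - <<'E'
from h import *
I=get_image("scene");J=get_image("top")
cv2.imwrite("pics/g2.png",np.hstack([cv2.resize(I[60:260,300:500],(400,400)),cv2.resize(J[150:280,150:280],(400,400))]))
E
python3 go.py .4508 .2718 .0245 -7.4
```

```text
clock: 8.9
position: [0.4505, 0.2706, 0.0409]
orientation: [0.046, -0.044, -0.705, 0.706]
ft_force: [-1.2, 0.8, -0.3]
width: 0.0486
t 9.0 pos [0.4527 0.272  0.0433] w 0.0488 F [ 0.2  0.5 -1.4] q6 2.16
turn shares (x,y,z) [ 0.001  0.006 -0.002] deg [ 0.   0.2 -0.1]
shift NOW frame shares [0.004 0.038 0.001]  AFTER-turn frame [0.004 0.038 0.001]
```

View pics/g2.png

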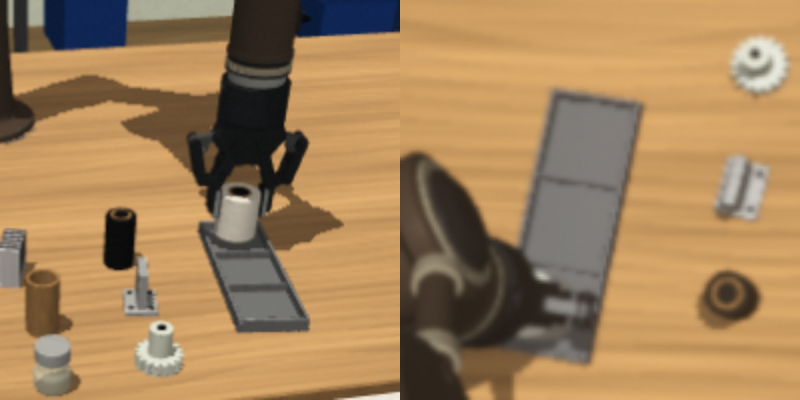

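The roll hangs just over the near compartment, centred and clear of the walls (scene crop (238,215)). Next I lower it gently.

```bash
python3 -m pendant '[[[0,0.014,0],[0,0,0],1],[[0,0.01,0],[0,0,0],1],[[0,0.004,0],[0,0,0],1],[[0,0.003,0],[0,0,0],1],[[0,0.002,0],[0,0,0],1],[[0,0,0],[0,0,0],1],[[0,0,0],[0,0,0],1]]'; python3 go.py .4508 .2718 .0245 -7.4;python3 -c "
from h import *
for i in range(6): get_image('top');s=sense();print(s['position'].round(4),s['ft_force'].round(1))"
```

```text
clock: 9.7
position: [0.4519, 0.2722, 0.0264]
orientation: [-0.044, 0.044, 0.706, -0.706]
ft_force: [0.1, 0.9, -1.7]
width: 0.0486
t 9.7 pos [0.4519 0.2722 0.0264] w 0.0486 F [ 0.1  0.9 -1.7] q6 2.16
turn shares (x,y,z) [ 0.     0.007 -0.   ] deg [ 0.   0.2 -0. ]
shift NOW frame shares [0.002 0.004 0.001]  AFTER-turn frame [0.002 0.004 0.001]
[0.4519 0.2723 0.0264] [-0.2  0.  -0.1]
[0.4519 0.2722 0.0264] [-1.1 -0.1 -0.6]
[0.4519 0.2722 0.0264] [ 0.7  0.3 -1.7]
[0.4519 0.2722 0.0264] [ 1.5 -0.  -1.2]
[0.4519 0.2722 0.0264] [-0.3  0.7 -1.2]
[0.4519 0.2722 0.0264] [-0.1 -0.  -0.8]
```

```bash
python3 -m pendant '[[[0,0.002,0],[0,0,0],1],[[0,0,0],[0,0,0],1]]';python3 -m pendant '[[[0,0.002,0],[0,0,0],1],[[0,0,0],[0,0,0],1]]'
```

```text
clock: 10.2
position: [0.4519, 0.2723, 0.0254]
orientation: [-0.044, 0.044, 0.706, -0.706]
ft_force: [-0.8, 0.4, 0.3]
width: 0.0492
clock: 10.4
position: [0.4519, 0.2723, 0.0254]
orientation: [0.044, -0.044, -0.706, 0.706]
ft_force: [-1.7, -0.6, 6.8]
width: 0.0489
```

```bash
python3 -m pendant '[[[0,0,0],[0,0,0],-0.2],[[0,0,0],[0,0,0],-0.5],[[0,0,0],[0,0,0],-0.8],[[0,0,0],[0,0,0],-1],[[0,0,0],[0,0,0],-1],[[0,-0.02,0],[0,0,0],-1],[[0,-0.05,0],[0,0,0],-1],[[0,-0.06,0],[0,0,0],-1],[[0,-0.06,0],[0,0,0],-1],[[0,-0.05,0],[0,0,0],-1]]'; python3 go.py .472 -.007 .14 -15.5
```

```text
clock: 11.4
position: [0.4523, 0.2724, 0.1467]
orientation: [-0.044, 0.045, 0.706, -0.705]
ft_force: [0.3, -0.1, 0.1]
width: 0.0852
t 11.4 pos [0.4523 0.2724 0.1467] w 0.0852 F [ 0.3 -0.1  0.1] q6 2.16
turn shares (x,y,z) [ 0.003  0.277 -0.003] deg [ 0.1  8.3 -0.1]
shift NOW frame shares [-0.109  0.013  0.55 ]  AFTER-turn frame [-0.187  0.013  0.528]
```

```bash
python3 -m pendant '[[[0,0,0],[0,0.139,0],-1],[[0,0,0],[0,0.138,0],-1],[[-0.017,0,0.048],[0,0,0],-1],[[-0.017,0,0.048],[0,0,0],-1],[[-0.017,0,0.048],[0,0,0],-1],[[-0.017,0,0.048],[0,0,0],-1],[[-0.017,0,0.048],[0,0,0],-1],[[-0.017,0,0.048],[0,0,0],-1],[[-0.017,0,0.048],[0,0,0],-1],[[-0.017,0,0.048],[0,0,0],-1],[[-0.017,0,0.048],[0,0,0],-1],[[-0.017,0,0.048],[0,0,0],-1],[[-0.017,0,0.048],[0,0,0],-1],[[0,0,0],[0,0,0],-1],[[0,0,0],[0,0,0],-1]]'
python3 - <<'E'
from fit import *
I=get_image("top");J=get_image("scene")
cv2.imwrite("pics/g3.png",np.hstack([cv2.resize(I[150:280,170:300],(400,400)),cv2.resize(J[130:270,330:470],(400,400))]))
from go import plan
plan(.472,-.007,.018,-15.5)
print(sense()['joint_vel'].round(3))
for r in fit("label_roll_mid",(.452,.272,0)) : print(r)
E
```

```text
clock: 12.9
position: [0.4714, -0.0074, 0.1448]
orientation: [-0.096, 0.096, 0.701, -0.7]
ft_force: [0.2, 0.0, 0.2]
width: 0.0855
t 13.0 pos [ 0.4712 -0.0065  0.1445] w 0.0851 F [-0.1  0.5 -0.3] q6 1.73
turn shares (x,y,z) [0.001 0.001 0.   ] deg [0. 0. 0.]
shift NOW frame shares [-0.002  0.253  0.001]  AFTER-turn frame [-0.002  0.253  0.   ]
[ 0.009  0.002  0.002 -0.003 -0.002 -0.004]
(('top', 'scene'), array([0.4504, 0.2729]), np.float64(5.8), np.float64(0.129))
(('top',), array([0.4512, 0.2749]), np.float64(-2.3), np.float64(0.069))
(('scene',), array([0.4411, 0.2756]), np.float64(16.5), np.float64(0.059))
```

View pics/g3.png

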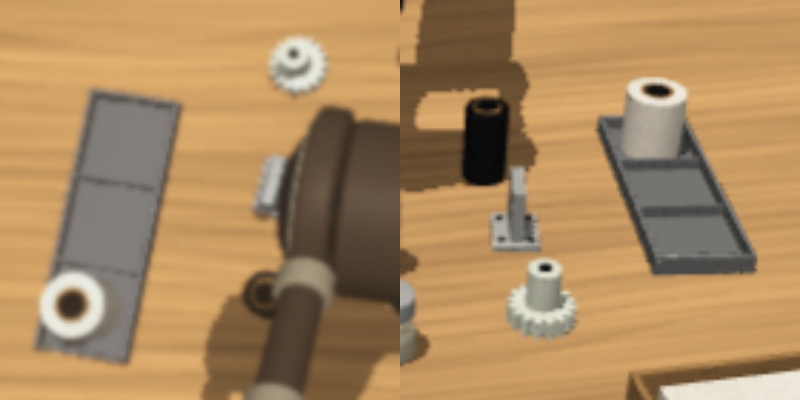

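The label roll stands flat in the near compartment, clear of the divider. On to the print head.

```bash
python3 -m pendant '[[[0,0.03,0],[0,0,0],-1],[[0,0.06,0],[0,0,0],-1],[[0,0.06,0],[0,0,0],-1],[[0,0.05,0],[0,0,0],-1],[[0,0.04,0],[0,0,0],-1],[[0,0.013,0],[0,0,0],-1],[[0,0,0],[0,0,0],-1],[[0,0,0],[0,0,0],-1]]'; python3 go.py .472 -.007 .018 -15.5;  python3 - <<'E'
from h import *
I=get_image("scene");cv2.imwrite("pics/g4.png",cv2.resize(I[100:240,230:400],None,fx=3,fy=3))
E
```

```text
clock: 13.9
position: [0.4722, -0.007, 0.0185]
orientation: [-0.095, 0.096, 0.701, -0.701]
ft_force: [-0.4, 0.1, 0.2]
width: 0.0853
t 13.9 pos [ 0.4722 -0.007   0.0185] w 0.0853 F [-0.4  0.1  0.2] q6 1.73
turn shares (x,y,z) [ 0.     0.001 -0.003] deg [ 0.   0.  -0.1]
shift NOW frame shares [0.    0.001 0.   ]  AFTER-turn frame [0.    0.001 0.   ]
```

View pics/g4.png

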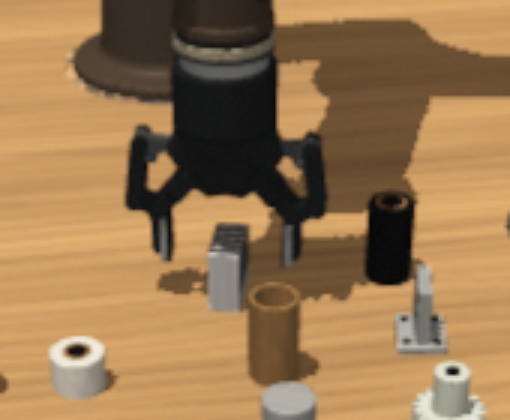

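The jaws are centred on the print head, at about (228,265) in the crop. I close on it slowly.

```bash
python3 -m pendant '[[[0,0,0],[0,0,0],-0.5],[[0,0,0],[0,0,0],-0.1],[[0,0,0],[0,0,0],0.2],[[0,0,0],[0,0,0],0.4],[[0,0,0],[0,0,0],0.7],[[0,0,0],[0,0,0],1],[[0,0,0],[0,0,0],1],[[0,0,0],[0,0,0],1],[[0,0,0],[0,0,0],1]]' 50;  python3 -m pendant '[[[0,-0.02,0],[0,0,0],1],[[0,-0.05,0],[0,0,0],1],[[0,-0.06,0],[0,0,0],1],[[0,-0.06,0],[0,0,0],1],[[0,-0.05,0],[0,0,0],1],[[0,-0.02,0],[0,0,0],1]]';  python3 go.py .5212 .2627 .15 -7.4
```

```text
clock: 14.85
position: [0.4718, -0.0073, 0.0182]
orientation: [-0.095, 0.096, 0.701, -0.701]
ft_force: [-1.1, 0.9, 4.9]
width: 0.0233
clock: 15.45
position: [0.4727, -0.0073, 0.1503]
orientation: [-0.094, 0.097, 0.701, -0.701]
ft_force: [0.4, -0.3, -1.7]
width: 0.0234
t 15.45 pos [ 0.4727 -0.0073  0.1503] w 0.0234 F [ 0.4 -0.3 -1.7] q6 1.73
turn shares (x,y,z) [ 0.001 -0.27  -0.008] deg [ 0.  -8.1 -0.2]
shift NOW frame shares [ 0.051  0.001 -0.546]  AFTER-turn frame [-0.027  0.001 -0.548]
```

```bash
python3 -m pendant '[[[0,0,0],[0,-0.135,0],1],[[0,0,0],[0,-0.135,0],1],[[-0.002,0,-0.025],[0,0,0],1],[[-0.002,0,-0.045],[0,0,0],1],[[-0.002,0,-0.05],[0,0,0],1],[[-0.002,0,-0.05],[0,0,0],1],[[-0.002,0,-0.05],[0,0,0],1],[[-0.002,0,-0.05],[0,0,0],1],[[-0.002,0,-0.05],[0,0,0],1],[[-0.002,0,-0.05],[0,0,0],1],[[-0.002,0,-0.05],[0,0,0],1],[[-0.003,0,-0.05],[0,0,0],1],[[-0.003,0,-0.05],[0,0,0],1],[[-0.003,0,-0.028],[0,0,0],1],[[0,0,0],[0,0,0],1],[[0,0,0],[0,0,0],1],[[0,0,0],[0,0,0],1]]'; python3 go.py .5212 .2627 .0225 -7.4
```

```text
clock: 17.15
position: [0.5194, 0.2617, 0.1473]
orientation: [0.046, -0.046, -0.705, 0.706]
ft_force: [0.1, 0.2, -0.8]
width: 0.023
t 17.15 pos [0.5194 0.2617 0.1473] w 0.023 F [ 0.1  0.2 -0.8] q6 2.09
turn shares (x,y,z) [-0.002 -0.002  0.002] deg [-0.1 -0.1  0.1]
shift NOW frame shares [-0.004  0.25  -0.003]  AFTER-turn frame [-0.003  0.25  -0.002]
```

```bash
python3 -m pendant '[[[-0.004,0.03,-0.003],[0,0,0],1],[[0,0.05,0],[0,0,0],1],[[0,0.06,0],[0,0,0],1],[[0,0.05,0],[0,0,0],1],[[0,0.03,0],[0,0,0],1],[[0,0.01,0],[0,0,0],1],[[0,0,0],[0,0,0],1],[[0,0,0],[0,0,0],1]]';  python3 go.py .5212 .2627 .0225 -7.4;  python3 - <<'E'
from h import *
I=get_image("scene");cv2.imwrite("pics/g5.png",cv2.resize(I[100:240,320:490],None,fx=3,fy=3))
E
```

```text
clock: 17.95
position: [0.5233, 0.2643, 0.0338]
orientation: [-0.045, 0.046, 0.706, -0.705]
ft_force: [1.4, -0.3, -0.9]
width: 0.0236
t 17.95 pos [0.5233 0.2643 0.0338] w 0.0236 F [ 1.4 -0.3 -0.9] q6 2.09
turn shares (x,y,z) [ 0.002 -0.001 -0.004] deg [ 0.1 -0.  -0.1]
shift NOW frame shares [0.004 0.023 0.004]  AFTER-turn frame [0.004 0.023 0.004]
```

View pics/g5.png

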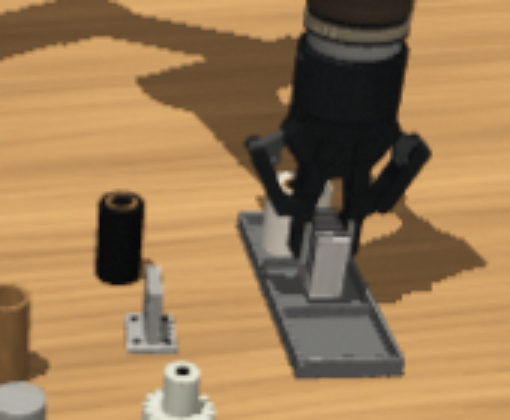

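The print head hangs centred over the middle compartment. I lower it the last bit.

```bash
python3 -m pendant '[[[0.003,0.008,0.003],[0,0,0],1],[[0,0.006,0],[0,0,0],1],[[0,0.003,0],[0,0,0],1],[[0,0.002,0],[0,0,0],1],[[0,0,0],[0,0,0],1]]'; python3 -m pendant '[[[0,0.002,0],[0,0,0],1],[[0,0,0],[0,0,0],1]]'; python3 -m pendant '[[[0,0.002,0],[0,0,0],1],[[0,0,0],[0,0,0],1]]'
```

```text
clock: 18.5
position: [0.5204, 0.2627, 0.0231]
orientation: [0.046, -0.046, -0.706, 0.706]
ft_force: [0.1, 0.8, -1.4]
width: 0.0235
clock: 18.7
position: [0.5207, 0.2628, 0.0223]
orientation: [-0.046, 0.046, 0.706, -0.706]
ft_force: [-0.5, 0.8, -2.1]
width: 0.0231
clock: 18.9
position: [0.5207, 0.2628, 0.0222]
orientation: [0.046, -0.046, -0.706, 0.706]
ft_force: [-2.3, -1.1, 4.5]
width: 0.0235
```

```bash
python3 -m pendant '[[[0,0,0],[0,0,0],0.3],[[0,0,0],[0,0,0],0],[[0,0,0],[0,0,0],-0.4],[[0,0,0],[0,0,0],-0.8],[[0,0,0],[0,0,0],-1],[[0,-0.02,0],[0,0,0],-1],[[0,-0.05,0],[0,0,0],-1],[[0,-0.06,0],[0,0,0],-1],[[0,-0.06,0],[0,0,0],-1],[[0,-0.05,0],[0,0,0],-1]]'; python3 go.py .658 .113 .14 -7.4
```

```text
clock: 19.9
position: [0.5211, 0.263, 0.1438]
orientation: [-0.045, 0.046, 0.706, -0.705]
ft_force: [-0.2, -0.3, -0.2]
width: 0.0855
t 19.9 pos [0.5211 0.263  0.1438] w 0.0855 F [-0.2 -0.3 -0.2] q6 2.09
turn shares (x,y,z) [ 0.002  0.    -0.004] deg [ 0.1  0.  -0.1]
shift NOW frame shares [-0.31   0.008  0.262]  AFTER-turn frame [-0.31   0.008  0.262]
```

```bash
python3 -m pendant '[[[-0.02,0,0.017],[0,0,0],-1],[[-0.04,0,0.034],[0,0,0],-1],[[-0.05,0,0.042],[0,0,0],-1],[[-0.05,0,0.042],[0,0,0],-1],[[-0.05,0,0.042],[0,0,0],-1],[[-0.05,0,0.042],[0,0,0],-1],[[-0.05,0,0.043],[0,0,0],-1],[[0,0,0],[0,0,0],-1],[[0,0,0],[0,0,0],-1]]'
python3 - <<'E'
from fit import *
I=get_image("top");J=get_image("scene")
cv2.imwrite("pics/g6.png",np.hstack([cv2.resize(I[150:280,170:300],(400,400)),cv2.resize(J[130:270,330:470],(400,400))]))
from go import plan
plan(.658,.113,.018,-7.4)
for r in fit("print_head_mid",(.521,.2627,-7.4)) : print(r)
E
```

```text
clock: 20.8
position: [0.6571, 0.1116, 0.1403]
orientation: [0.047, -0.046, -0.706, 0.706]
ft_force: [-0.4, -0.1, 0.0]
width: 0.0855
t 20.9 pos [0.6563 0.1131 0.1405] w 0.0855 F [-0.2 -0.   0.1] q6 1.8
turn shares (x,y,z) [-0.     0.     0.004] deg [-0.   0.   0.1]
shift NOW frame shares [-0.004  0.245 -0.   ]  AFTER-turn frame [-0.003  0.245 -0.   ]
(('scene',), array([0.513 , 0.2651]), np.float64(-9.9), np.float64(0.107))
```

View pics/g6.png

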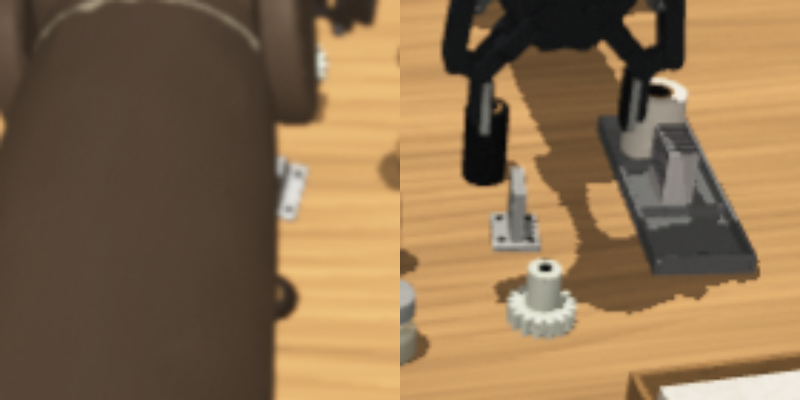

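The print head stands in the middle compartment (scene crop (680,165)). Next I lower over the gear hub.

```bash
python3 -m pendant '[[[-0.004,0.03,0],[0,0,0],-1],[[0,0.05,0],[0,0,0],-1],[[0,0.06,0],[0,0,0],-1],[[0,0.05,0],[0,0,0],-1],[[0,0.04,0],[0,0,0],-1],[[0,0.015,0],[0,0,0],-1],[[0,0,0],[0,0,0],-1],[[0,0,0],[0,0,0],-1]]'; python3 go.py .658 .113 .018 -7.4;  python3 - <<'E'
from h import *
I=get_image("scene");cv2.imwrite("pics/g7.png",cv2.resize(I[130:270,300:470],None,fx=3,fy=3))
E
```

```text
clock: 21.8
position: [0.6599, 0.1129, 0.0193]
orientation: [-0.045, 0.046, 0.706, -0.706]
ft_force: [-0.1, 1.0, 1.1]
width: 0.0854
t 21.8 pos [0.6599 0.1129 0.0193] w 0.0854 F [-0.1  1.   1.1] q6 1.8
turn shares (x,y,z) [ 0.     0.001 -0.002] deg [ 0.   0.  -0.1]
shift NOW frame shares [0.004 0.003 0.   ]  AFTER-turn frame [0.004 0.003 0.   ]
```

View pics/g7.png

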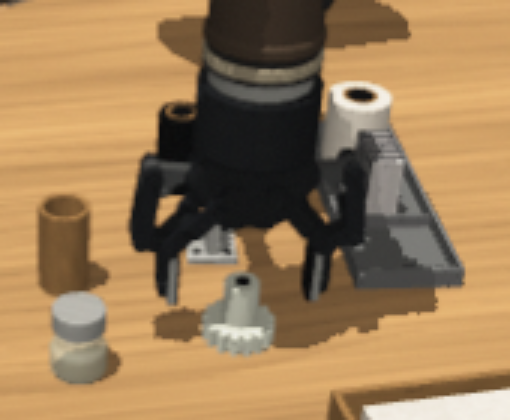

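```bash
python3 -m pendant '[[[0.002,0,0],[0,0,0],-0.5],[[0,0,0],[0,0,0],-0.1],[[0,0,0],[0,0,0],0.2],[[0,0,0],[0,0,0],0.4],[[0,0,0],[0,0,0],0.7],[[0,0,0],[0,0,0],1],[[0,0,0],[0,0,0],1],[[0,0,0],[0,0,0],1],[[0,0,0],[0,0,0],1]]' 40;  python3 -m pendant '[[[0,-0.02,0],[0,0,0],1],[[0,-0.05,0],[0,0,0],1],[[0,-0.06,0],[0,0,0],1],[[0,-0.06,0],[0,0,0],1],[[0,-0.05,0],[0,0,0],1],[[0,-0.02,0],[0,0,0],1]]';  python3 go.py .5916 .2536 .15 -7.4
```

```text
clock: 22.75
position: [0.6589, 0.1127, 0.0193]
orientation: [-0.045, 0.046, 0.706, -0.706]
ft_force: [-0.3, 0.9, 4.2]
width: 0.0222
clock: 23.35
position: [0.6599, 0.1129, 0.152]
orientation: [-0.044, 0.047, 0.706, -0.705]
ft_force: [0.4, 0.4, 0.4]
width: 0.0227
t 23.35 pos [0.6599 0.1129 0.152 ] w 0.0227 F [0.4 0.4 0.4] q6 1.8
turn shares (x,y,z) [ 0.002  0.    -0.009] deg [ 0.1  0.  -0.3]
shift NOW frame shares [ 0.172  0.004 -0.261]  AFTER-turn frame [ 0.172  0.004 -0.261]
```

```bash
python3 -m pendant '[[[0.016,0,-0.024],[0,0,0],1],[[0.03,0,-0.046],[0,0,0],1],[[0.032,0,-0.048],[0,0,0],1],[[0.032,0,-0.048],[0,0,0],1],[[0.032,0,-0.048],[0,0,0],1],[[0.03,0,-0.047],[0,0,0],1],[[0,0,0],[0,0,0],1],[[0,0,0],[0,0,0],1],[[0,0,0],[0,0,0],1]]'; python3 go.py .5916 .2536 .0236 -7.4
```

```text
clock: 24.25
position: [0.5891, 0.2527, 0.1474]
orientation: [0.046, -0.045, -0.705, 0.706]
ft_force: [0.5, 0.5, -0.7]
width: 0.023
t 24.25 pos [0.5891 0.2527 0.1474] w 0.023 F [ 0.5  0.5 -0.7] q6 2.04
turn shares (x,y,z) [-0.003 -0.     0.004] deg [-0.1 -0.   0.1]
shift NOW frame shares [-0.005  0.248 -0.003]  AFTER-turn frame [-0.005  0.248 -0.003]
```

```bash
python3 -m pendant '[[[-0.003,0.03,-0.002],[0,0,0],1],[[0,0.05,0],[0,0,0],1],[[0,0.06,0],[0,0,0],1],[[0,0.05,0],[0,0,0],1],[[0,0.03,0],[0,0,0],1],[[0,0.008,0],[0,0,0],1],[[0,0,0],[0,0,0],1],[[0,0,0],[0,0,0],1]]';  python3 go.py .5916 .2536 .0236 -7.4;  python3 - <<'E'
from h import *
I=get_image("scene");cv2.imwrite("pics/g8.png",cv2.resize(I[120:260,320:490],None,fx=3,fy=3))
E
```

```text
clock: 25.05
position: [0.5928, 0.2542, 0.036]
orientation: [-0.045, 0.047, 0.706, -0.705]
ft_force: [0.7, -0.3, -0.3]
width: 0.0225
t 25.05 pos [0.5928 0.2542 0.036 ] w 0.0225 F [ 0.7 -0.3 -0.3] q6 2.04
turn shares (x,y,z) [ 0.002 -0.001 -0.004] deg [ 0.1 -0.  -0.1]
shift NOW frame shares [0.002 0.025 0.002]  AFTER-turn frame [0.002 0.025 0.002]
```

View pics/g8.png

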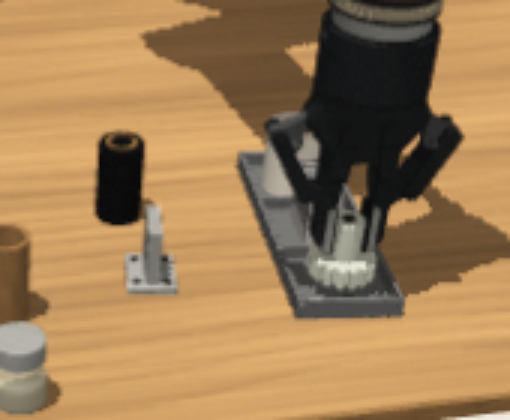

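The gear hangs over the far compartment, inside the walls. I lower it.

```bash
python3 -m pendant '[[[0.002,0.009,0.002],[0,0,0],1],[[0,0.007,0],[0,0,0],1],[[0,0.003,0],[0,0,0],1],[[0,0.002,0],[0,0,0],1],[[0,0,0],[0,0,0],1]]'; python3 -m pendant '[[[0,0.002,0],[0,0,0],1],[[0,0,0],[0,0,0],1]]'; python3 -m pendant '[[[0,0.002,0],[0,0,0],1],[[0,0,0],[0,0,0],1]]'
```

```text
clock: 25.6
position: [0.5902, 0.2531, 0.0241]
orientation: [0.046, -0.045, -0.706, 0.706]
ft_force: [0.8, 0.4, -0.1]
width: 0.0227
clock: 25.8
position: [0.5906, 0.2532, 0.0234]
orientation: [-0.045, 0.046, 0.706, -0.706]
ft_force: [-0.3, 0.9, -0.8]
width: 0.0229
clock: 26.0
position: [0.5906, 0.2532, 0.0233]
orientation: [0.046, -0.046, -0.706, 0.706]
ft_force: [-2.3, -0.4, 5.4]
width: 0.0221
```

```bash
python3 -m pendant '[[[0,0,0],[0,0,0],0.3],[[0,0,0],[0,0,0],0],[[0,0,0],[0,0,0],-0.4],[[0,0,0],[0,0,0],-0.8],[[0,0,0],[0,0,0],-1],[[0,-0.02,0],[0,0,0],-1],[[0,-0.05,0],[0,0,0],-1],[[0,-0.06,0],[0,0,0],-1],[[0,-0.06,0],[0,0,0],-1],[[0,-0.05,0],[0,0,0],-1]]'; python3 go.py .464 .121 .15 -7.4
```

```text
clock: 27.0
position: [0.5911, 0.2534, 0.145]
orientation: [-0.045, 0.046, 0.706, -0.705]
ft_force: [0.7, 0.0, 0.8]
width: 0.0854
t 27.0 pos [0.5911 0.2534 0.145 ] w 0.0854 F [0.7 0.  0.8] q6 2.04
turn shares (x,y,z) [ 0.002 -0.    -0.004] deg [ 0.1 -0.  -0.1]
shift NOW frame shares [ 0.218 -0.011  0.295]  AFTER-turn frame [ 0.218 -0.01   0.295]
```

```bash
python3 -m pendant '[[[0.018,0,0.025],[0,0,0],-1],[[0.03,0,0.04],[0,0,0],-1],[[0.034,0,0.046],[0,0,0],-1],[[0.034,0,0.046],[0,0,0],-1],[[0.034,0,0.046],[0,0,0],-1],[[0.034,-0.005,0.046],[0,0,0],-1],[[0.034,-0.005,0.046],[0,0,0],-1],[[0,0,0],[0,0,0],-1],[[0,0,0],[0,0,0],-1]]'
python3 - <<'E'
from fit import *
I=get_image("top");J=get_image("scene")
cv2.imwrite("pics/g9.png",np.hstack([cv2.resize(I[150:280,170:300],(400,400)),cv2.resize(J[130:270,330:470],(400,400))]))
from go import plan
plan(.464,.121,.027,-7.4)
E
```

```text
clock: 27.9
position: [0.4638, 0.1208, 0.1482]
orientation: [-0.045, 0.047, 0.706, -0.705]
ft_force: [1.1, -0.3, 0.6]
width: 0.0858
t 28.0 pos [0.4645 0.1214 0.1481] w 0.0855 F [ 0.2 -0.8  0.4] q6 1.86
turn shares (x,y,z) [ 0.002  0.    -0.004] deg [ 0.1  0.  -0.1]
shift NOW frame shares [0.001 0.242 0.001]  AFTER-turn frame [0.001 0.242 0.001]
```

View pics/g9.png

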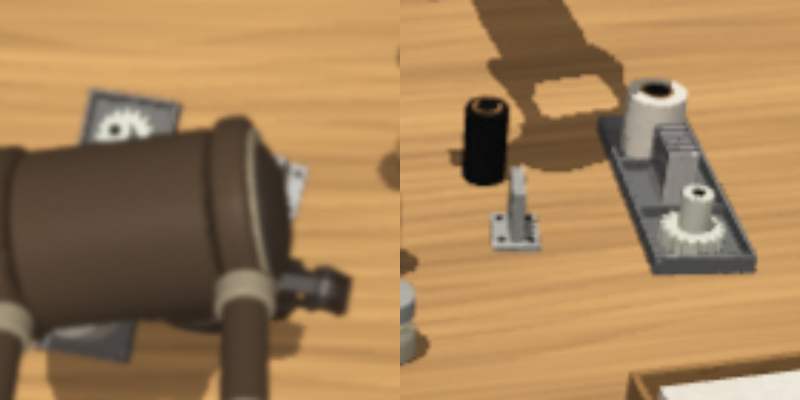

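The long tray now holds all three parts, each upright in its own compartment. Now the ribbon roll.

```bash
python3 -m pendant '[[[0,0.03,0],[0,0,0],-1],[[0,0.05,0],[0,0,0],-1],[[0,0.06,0],[0,0,0],-1],[[0,0.05,0],[0,0,0],-1],[[0,0.04,0],[0,0,0],-1],[[0,0.012,0],[0,0,0],-1],[[0,0,0],[0,0,0],-1],[[0,0,0],[0,0,0],-1]]'; python3 go.py .464 .121 .027 -7.4;  python3 - <<'E'
from h import *
I=get_image("scene");cv2.imwrite("pics/g10.png",cv2.resize(I[100:240,300:470],None,fx=3,fy=3))
E
```

```text
clock: 28.8
position: [0.4645, 0.1214, 0.027]
orientation: [-0.045, 0.046, 0.706, -0.705]
ft_force: [-0.2, -1.0, 0.0]
width: 0.0853
t 28.8 pos [0.4645 0.1214 0.027 ] w 0.0853 F [-0.2 -1.   0. ] q6 1.86
turn shares (x,y,z) [ 0.001  0.001 -0.003] deg [ 0.   0.  -0.1]
shift NOW frame shares [ 0.001 -0.     0.001]  AFTER-turn frame [ 0.001 -0.     0.001]
```

View pics/g10.png

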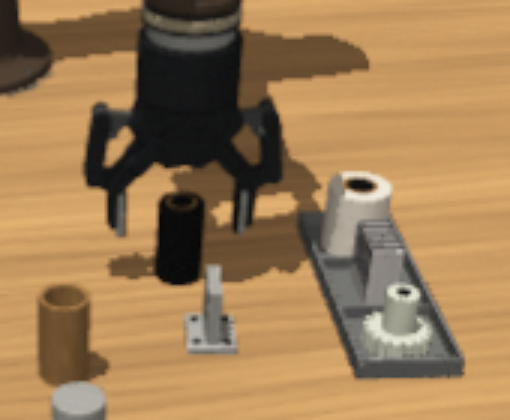

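The jaws are centred on the ribbon roll. I close and lift.

```bash
python3 -m pendant '[[[0,0,0],[0,0,0],-0.5],[[0,0,0],[0,0,0],-0.1],[[0,0,0],[0,0,0],0.1],[[0,0,0],[0,0,0],0.3],[[0,0,0],[0,0,0],0.6],[[0,0,0],[0,0,0],1],[[0,0,0],[0,0,0],1],[[0,0,0],[0,0,0],1],[[0,0,0],[0,0,0],1]]' 40;  python3 -m pendant '[[[0,-0.02,0],[0,0,0],1],[[0,-0.05,0],[0,0,0],1],[[0,-0.06,0],[0,0,0],1],[[0,-0.06,0],[0,0,0],1],[[0,-0.05,0],[0,0,0],1],[[0,-0.02,0],[0,0,0],1]]';  python3 go.py .4921 -.2949 .16 -5
```

```text
clock: 29.75
position: [0.4638, 0.121, 0.0269]
orientation: [-0.045, 0.046, 0.706, -0.706]
ft_force: [-1.3, 0.3, 5.2]
width: 0.035
clock: 30.35
position: [0.465, 0.1211, 0.1591]
orientation: [-0.044, 0.047, 0.706, -0.705]
ft_force: [-0.3, 0.4, -0.4]
width: 0.035
t 30.35 pos [0.465  0.1211 0.1591] w 0.035 F [-0.3  0.4 -0.4] q6 1.86
turn shares (x,y,z) [ 0.003 -0.08  -0.009] deg [ 0.1 -2.4 -0.3]
shift NOW frame shares [-0.161 -0.002  0.818]  AFTER-turn frame [-0.127 -0.002  0.824]
```

```bash
python3 -m pendant '[[[0,0,0],[0,-0.08,0],1],[[-0.006,0,0.03],[0,0,0],1],[[-0.0075,0,0.0495],[0,0,0],1],[[-0.0075,0,0.0495],[0,0,0],1],[[-0.0075,0,0.0495],[0,0,0],1],[[-0.0075,0,0.0495],[0,0,0],1],[[-0.0075,0,0.0495],[0,0,0],1],[[-0.0075,0,0.0495],[0,0,0],1],[[-0.0075,0,0.0495],[0,0,0],1],[[-0.0075,0,0.0495],[0,0,0],1],[[-0.0075,0,0.0495],[0,0,0],1],[[-0.0075,0,0.0495],[0,0,0],1],[[-0.0075,0,0.0495],[0,0,0],1],[[-0.0075,0,0.0495],[0,0,0],1],[[-0.0075,0,0.0495],[0,0,0],1],[[-0.0075,0,0.0495],[0,0,0],1],[[-0.0075,0,0.0495],[0,0,0],1],[[-0.0075,0,0.0495],[0,0,0],1],[[0,0,0],[0,0,0],1],[[0,0,0],[0,0,0],1]]'; python3 go.py .4921 -.2949 .0313 -5
```

```text
clock: 32.35
position: [0.4893, -0.2937, 0.1551]
orientation: [-0.032, 0.031, 0.707, -0.706]
ft_force: [0.1, 0.3, -1.4]
width: 0.035
t 32.35 pos [ 0.4893 -0.2937  0.1551] w 0.035 F [ 0.1  0.3 -1.4] q6 1.04
turn shares (x,y,z) [ 0.003 -0.002  0.004] deg [ 0.1 -0.1  0.1]
shift NOW frame shares [-0.006  0.248  0.002]  AFTER-turn frame [-0.006  0.248  0.002]
```

```bash
python3 -m pendant '[[[-0.004,0.03,0.001],[0,0,0],1],[[0,0.05,0],[0,0,0],1],[[0,0.06,0],[0,0,0],1],[[0,0.05,0],[0,0,0],1],[[0,0.03,0],[0,0,0],1],[[0,0.008,0],[0,0,0],1],[[0,0,0],[0,0,0],1],[[0,0,0],[0,0,0],1]]';  python3 go.py .4921 -.2949 .0313 -5;  python3 - <<'E'
from h import *
I=get_image("scene");cv2.imwrite("pics/g11.png",cv2.resize(I[120:260,110:280],None,fx=3,fy=3))
E
```

```text
clock: 33.15
position: [0.4932, -0.2952, 0.0433]
orientation: [0.03, -0.031, -0.706, 0.707]
ft_force: [-0.6, -0.3, -0.5]
width: 0.0354
t 33.15 pos [ 0.4932 -0.2952  0.0433] w 0.0354 F [-0.6 -0.3 -0.5] q6 1.04
turn shares (x,y,z) [-0.002  0.001 -0.004] deg [-0.1  0.  -0.1]
shift NOW frame shares [ 0.002  0.024 -0.   ]  AFTER-turn frame [ 0.002  0.024 -0.   ]
```

View pics/g11.png

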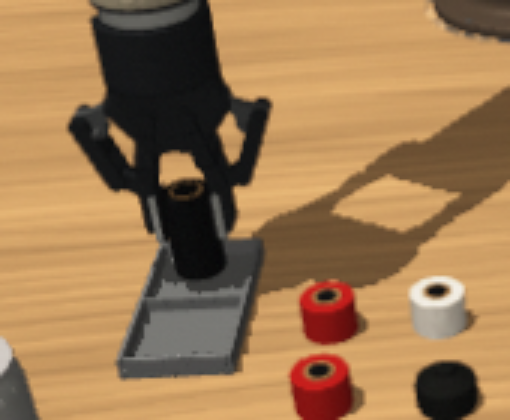

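The ribbon roll hangs over the near compartment of the short tray. I lower it.

```bash
python3 -m pendant '[[[0.002,0.009,0],[0,0,0],1],[[0,0.007,0],[0,0,0],1],[[0,0.003,0],[0,0,0],1],[[0,0.002,0],[0,0,0],1],[[0,0,0],[0,0,0],1]]'; python3 -m pendant '[[[0,0.002,0],[0,0,0],1],[[0,0,0],[0,0,0],1]]'; python3 -m pendant '[[[0,0.002,0],[0,0,0],1],[[0,0,0],[0,0,0],1]]'
```

```text
clock: 33.7
position: [0.491, -0.2946, 0.0316]
orientation: [-0.031, 0.031, 0.707, -0.706]
ft_force: [0.4, 0.5, -0.1]
width: 0.0349
clock: 33.9
position: [0.4914, -0.2948, 0.031]
orientation: [0.031, -0.031, -0.706, 0.707]
ft_force: [-0.3, 0.6, 0.7]
width: 0.0354
clock: 34.1
position: [0.4914, -0.2948, 0.031]
orientation: [0.031, -0.031, -0.706, 0.706]
ft_force: [-1.9, 0.8, 5.7]
width: 0.0353
```

```bash
python3 -m pendant '[[[0,0,0],[0,0,0],0],[[0,0,0],[0,0,0],-0.2],[[0,0,0],[0,0,0],-0.5],[[0,0,0],[0,0,0],-0.8],[[0,0,0],[0,0,0],-1],[[0,-0.02,0],[0,0,0],-1],[[0,-0.05,0],[0,0,0],-1],[[0,-0.06,0],[0,0,0],-1],[[0,-0.06,0],[0,0,0],-1],[[0,-0.05,0],[0,0,0],-1],[[0,-0.01,0],[0,0,0],-1]]'; python3 go.py .554 .1228 .15 -13
```

```text
clock: 35.2
position: [0.4937, -0.2963, 0.1593]
orientation: [0.028, -0.033, -0.705, 0.708]
ft_force: [0.9, -1.0, -0.1]
width: 0.0852
t 35.2 pos [ 0.4937 -0.2963  0.1593] w 0.0852 F [ 0.9 -1.  -0.1] q6 1.04
turn shares (x,y,z) [-0.007  0.267 -0.014] deg [-0.2  8.  -0.4]
shift NOW frame shares [-0.047  0.015 -0.846]  AFTER-turn frame [ 0.071  0.019 -0.844]
```

```bash
python3 -m pendant '[[[0,0,0],[0,0.134,0],-1],[[0,0,0],[0,0.133,0],-1],[[0.004,0.001,-0.05],[0,0,0],-1],[[0.004,0.001,-0.05],[0,0,0],-1],[[0.004,0.001,-0.05],[0,0,0],-1],[[0.004,0.001,-0.05],[0,0,0],-1],[[0.004,0.001,-0.05],[0,0,0],-1],[[0.004,0.001,-0.05],[0,0,0],-1],[[0.004,0.001,-0.05],[0,0,0],-1],[[0.004,0.001,-0.05],[0,0,0],-1],[[0.004,0.001,-0.05],[0,0,0],-1],[[0.004,0.001,-0.05],[0,0,0],-1],[[0.004,0.001,-0.05],[0,0,0],-1],[[0.004,0.001,-0.05],[0,0,0],-1],[[0.004,0.001,-0.05],[0,0,0],-1],[[0.004,0.001,-0.05],[0,0,0],-1],[[0.005,0.001,-0.05],[0,0,0],-1],[[0.005,0.001,-0.05],[0,0,0],-1],[[0.005,0.001,-0.044],[0,0,0],-1],[[0,0,0],[0,0,0],-1]]';  python3 - <<'E'
from fit import *
I=get_image("top");J=get_image("scene")
cv2.imwrite("pics/g12.png",np.hstack([cv2.resize(I[150:280,340:470],(400,400)),cv2.resize(J[130:270,130:270],(400,400))]))
from go import plan
plan(.554,.1228,.018,-13)
E
```

```text
clock: 37.2
position: [0.5511, 0.1268, 0.1453]
orientation: [-0.08, 0.079, 0.703, -0.702]
ft_force: [-0.3, 0.7, -0.1]
width: 0.0856
t 37.3 pos [0.5508 0.1246 0.1453] w 0.0853 F [ 0.3 -0.4 -0.4] q6 1.94
turn shares (x,y,z) [-0.002  0.002  0.003] deg [-0.1  0.1  0.1]
shift NOW frame shares [-0.007  0.255  0.002]  AFTER-turn frame [-0.007  0.255  0.002]
```

View pics/g12.png

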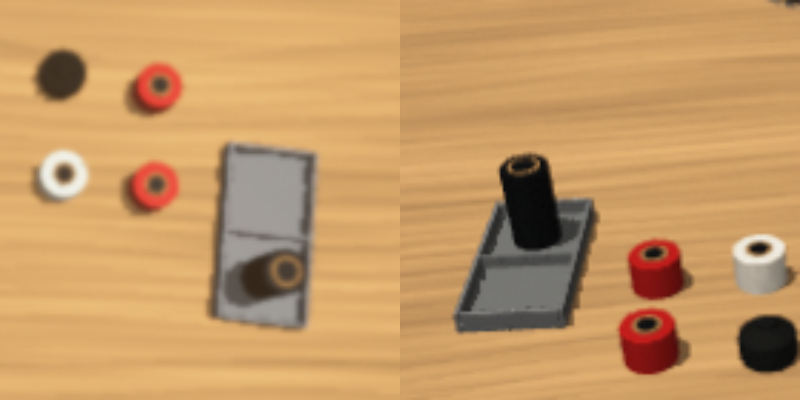

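```bash
python3 - <<'E'
from fit import *
g=(.4914,-.2948,0,.004)
for n,(y0,x0) in {"top":(150,340),"scene":(130,130)}.items():
    I=get_image(n); m=sil(n,"ribbon_roll_mid",g)
    I=cv2.resize(I[y0:y0+140,x0:x0+140],(400,400)); m=cv2.resize(m[y0:y0+140,x0:x0+140],(400,400))
    cs,_=cv2.findContours((m>.5).astype(np.uint8),0,1); cv2.drawContours(I,cs,-1,(0,255,0),1)
    if n=="top": A=I
cv2.imwrite("pics/g13.png",np.hstack([A,I]))
E
```

```text
(no output)
```

View pics/g13.png

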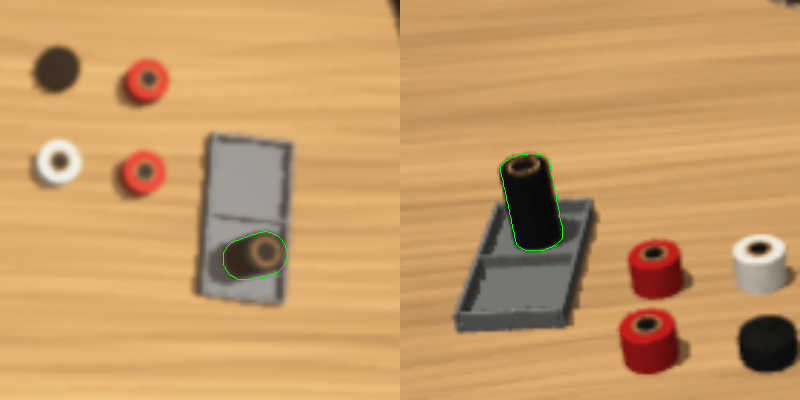

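An upright model outline drawn at the commanded place matches the ribbon roll in both views, so it stands flat in its compartment. Now the bracket.

```bash
python3 -m pendant '[[[-0.006,0.03,0.002],[0,0,0],-1],[[0,0.05,0],[0,0,0],-1],[[0,0.06,0],[0,0,0],-1],[[0,0.05,0],[0,0,0],-1],[[0,0.045,0],[0,0,0],-1],[[0,0.02,0],[0,0,0],-1],[[0,0,0],[0,0,0],-1],[[0,0,0],[0,0,0],-1]]'; python3 go.py .554 .1228 .018 -13;  python3 - <<'E'
from h import *
I=get_image("scene");cv2.imwrite("pics/g14.png",cv2.resize(I[120:260,300:470],None,fx=3,fy=3))
E
```

```text
clock: 38.2
position: [0.5547, 0.1225, 0.019]
orientation: [-0.08, 0.08, 0.703, -0.702]
ft_force: [0.2, -0.5, -0.2]
width: 0.0855
t 38.2 pos [0.5547 0.1225 0.019 ] w 0.0855 F [ 0.2 -0.5 -0.2] q6 1.94
turn shares (x,y,z) [ 0.    -0.001 -0.001] deg [ 0. -0. -0.]
shift NOW frame shares [ 0.002  0.002 -0.   ]  AFTER-turn frame [ 0.002  0.002 -0.   ]
```

View pics/g14.png

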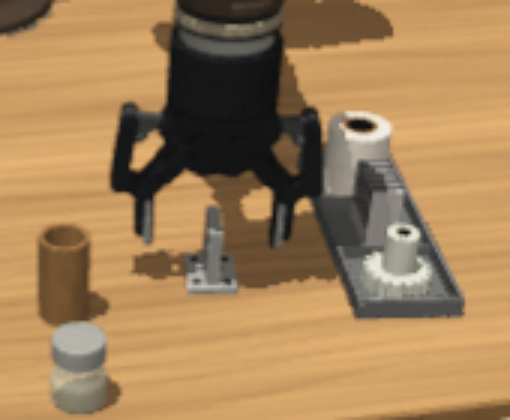

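The jaws straddle the rib and are clear of the long tray. I close and lift.

```bash
python3 -m pendant '[[[0,0,0],[0,0,0],-0.5],[[0,0,0],[0,0,0],-0.1],[[0,0,0],[0,0,0],0.3],[[0,0,0],[0,0,0],0.6],[[0,0,0],[0,0,0],0.8],[[0,0,0],[0,0,0],1],[[0,0,0],[0,0,0],1],[[0,0,0],[0,0,0],1],[[0,0,0],[0,0,0],1]]' 60;  python3 -m pendant '[[[0,-0.02,0],[0,0,0],1],[[0,-0.05,0],[0,0,0],1],[[0,-0.06,0],[0,0,0],1],[[0,-0.06,0],[0,0,0],1],[[0,-0.05,0],[0,0,0],1],[[0,-0.02,0],[0,0,0],1]]';  python3 go.py .5629 -.3011 .16 -5
```

```text
clock: 39.15
position: [0.5546, 0.123, 0.0191]
orientation: [-0.08, 0.08, 0.703, -0.702]
ft_force: [-0.4, -0.1, 3.7]
width: 0.0089
clock: 39.75
position: [0.5558, 0.1231, 0.1518]
orientation: [-0.078, 0.082, 0.703, -0.702]
ft_force: [0.8, -0.1, -1.0]
width: 0.0091
t 39.75 pos [0.5558 0.1231 0.1518] w 0.0091 F [ 0.8 -0.1 -1. ] q6 1.94
turn shares (x,y,z) [ 0.002 -0.267 -0.009] deg [ 0.1 -8.  -0.3]
shift NOW frame shares [-0.205 -0.017  0.823]  AFTER-turn frame [-0.088 -0.016  0.844]
```

```bash
python3 -m pendant '[[[0,0,0],[0,-0.134,0],1],[[0,0,0],[0,-0.133,0],1],[[-0.005,0,0.04],[0,0,0],1],[[-0.005,-0.001,0.05],[0,0,0],1],[[-0.005,-0.001,0.05],[0,0,0],1],[[-0.005,-0.001,0.05],[0,0,0],1],[[-0.005,-0.001,0.05],[0,0,0],1],[[-0.005,-0.001,0.05],[0,0,0],1],[[-0.005,-0.001,0.05],[0,0,0],1],[[-0.005,-0.001,0.05],[0,0,0],1],[[-0.005,-0.001,0.05],[0,0,0],1],[[-0.005,-0.001,0.05],[0,0,0],1],[[-0.005,-0.001,0.05],[0,0,0],1],[[-0.005,-0.001,0.05],[0,0,0],1],[[-0.005,-0.001,0.05],[0,0,0],1],[[-0.005,-0.001,0.05],[0,0,0],1],[[-0.005,-0.001,0.05],[0,0,0],1],[[-0.005,-0.001,0.05],[0,0,0],1],[[-0.005,-0.001,0.05],[0,0,0],1]]';python3 -m pendant '[[[0,0,0],[0,0,0],1],[[0,0,0],[0,0,0],1]]'; python3 go.py .5629 -.3011 .0235 -5
```

```text
clock: 41.65
position: [0.5589, -0.2996, 0.1552]
orientation: [-0.032, 0.03, 0.707, -0.706]
ft_force: [0.7, 0.3, -1.3]
width: 0.009
clock: 41.85
position: [0.559, -0.299, 0.1554]
orientation: [-0.032, 0.031, 0.707, -0.706]
ft_force: [-0.6, 0.2, -1.2]
width: 0.0091
t 41.85 pos [ 0.559  -0.299   0.1554] w 0.0091 F [-0.6  0.2 -1.2] q6 1.1
turn shares (x,y,z) [ 0.003 -0.003  0.004] deg [ 0.1 -0.1  0.1]
shift NOW frame shares [-0.009  0.264  0.004]  AFTER-turn frame [-0.008  0.264  0.003]
```

```bash
python3 -m pendant '[[[-0.007,0.03,0.004],[0,0,0],1],[[0,0.05,0],[0,0,0],1],[[0,0.06,0],[0,0,0],1],[[0,0.05,0],[0,0,0],1],[[0,0.035,0],[0,0,0],1],[[0,0.015,0],[0,0,0],1],[[0,0,0],[0,0,0],1],[[0,0,0],[0,0,0],1]]';  python3 go.py .5629 -.3011 .0235 -5;  python3 - <<'E'
from h import *
I=get_image("scene");cv2.imwrite("pics/g15.png",cv2.resize(I[120:260,110:280],None,fx=3,fy=3))
E
```

```text
clock: 42.65
position: [0.5643, -0.3018, 0.0376]
orientation: [0.03, -0.031, -0.706, 0.707]
ft_force: [0.7, 0.3, -1.8]
width: 0.0093
t 42.65 pos [ 0.5643 -0.3018  0.0376] w 0.0093 F [ 0.7  0.3 -1.8] q6 1.1
turn shares (x,y,z) [-0.001  0.001 -0.003] deg [-0.   0.  -0.1]
shift NOW frame shares [ 0.003  0.028 -0.001]  AFTER-turn frame [ 0.003  0.028 -0.001]
```

View pics/g15.png

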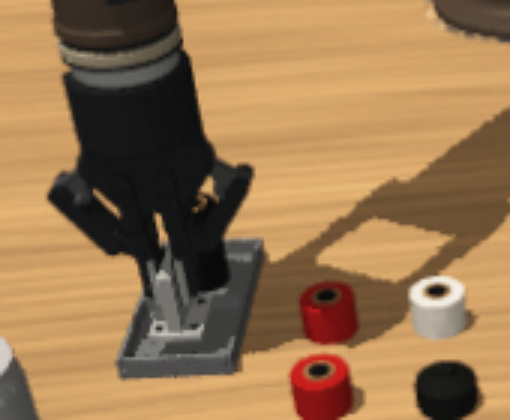

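The bracket hangs over the far compartment, clear of the ribbon roll. I lower it.

```bash
python3 -m pendant '[[[0.002,0.01,0],[0,0,0],1],[[0,0.009,0],[0,0,0],1],[[0,0.004,0],[0,0,0],1],[[0,0.002,0],[0,0,0],1],[[0,0,0],[0,0,0],1]]'; python3 -m pendant '[[[0,0.002,0],[0,0,0],1],[[0,0,0],[0,0,0],1]]'; python3 -m pendant '[[[0,0.002,0],[0,0,0],1],[[0,0,0],[0,0,0],1]]'
```

```text
clock: 43.2
position: [0.5621, -0.3014, 0.024]
orientation: [-0.031, 0.031, 0.707, -0.706]
ft_force: [-0.4, -0.5, -1.9]
width: 0.0092
clock: 43.4
position: [0.5623, -0.3015, 0.0232]
orientation: [0.031, -0.031, -0.706, 0.706]
ft_force: [0.4, -0.5, -0.9]
width: 0.009
clock: 43.6
position: [0.5625, -0.3015, 0.0231]
orientation: [0.031, -0.031, -0.706, 0.706]
ft_force: [-1.4, 1.2, 2.9]
width: 0.0088
```

```bash
python3 -m pendant '[[[0,0,0],[0,0,0],0.6],[[0,0,0],[0,0,0],0.3],[[0,0,0],[0,0,0],0],[[0,0,0],[0,0,0],-0.4],[[0,0,0],[0,0,0],-0.8],[[0,0,0],[0,0,0],-1],[[0,-0.02,0],[0,0,0],-1],[[0,-0.05,0],[0,0,0],-1],[[0,-0.06,0],[0,0,0],-1],[[0,-0.06,0],[0,0,0],-1],[[0,-0.06,0],[0,0,0],-1],[[0,-0.05,0],[0,0,0],-1]]'; python3 -m pendant '[[[0.04,-0.01,0.04],[0,0,0],-1],[[0.06,0,0.06],[0,0,0],-1],[[0.06,0,0.06],[0,0,0],-1],[[0.06,0,0.06],[0,0,0],-1],[[0.06,0,0.06],[0,0,0],-1],[[0.06,0,0.06],[0,0,0],-1],[[0.04,0,0.06],[0,0,0],-1],[[0,0,0.06],[0,0,0],-1],[[0,0,0],[0,0,0],-1],[[0,0,0],[0,0,0],-1]]'
cat > ov.py <<'E'
from fit import *
E0={"label_roll_mid":(.4515,.2723,0,.004),"print_head_mid":(.5207,.2628,-7.4,.004),"gear_mid":(.5906,.2532,0,.004),"ribbon_roll_mid":(.4914,-.2948,0,.004),"bracket_mid":(.5625,-.3015,-5,.004),"small_roll_mid":(.571,-.128,0),"core_mid":(.581,.008,0)}
O=[]
for n,(y0,x0,h,w) in {"top":(150,170,130,290),"scene":(140,130,130,340)}.items():
    I=get_image(n); raw=cv2.resize(I[y0:y0+h,x0:x0+w],(800,300)); I=raw.copy()
    for t,g in E0.items():
        m=cv2.resize(sil(n,t,g)[y0:y0+h,x0:x0+w],(800,300))
        cs,_=cv2.findContours((m>.5).astype(np.uint8),0,1); cv2.drawContours(I,cs,-1,(0,255,0),1)
    cv2.imwrite(f"pics/fin_{n}.png",np.vstack([raw,I]))
E
python3 ov.py
```

```text
clock: 44.8
position: [0.5629, -0.3018, 0.1752]
orientation: [0.03, -0.032, -0.706, 0.707]
ft_force: [0.6, 0.1, 0.0]
width: 0.0856
clock: 45.8
position: [0.3527, -0.5143, 0.1778]
orientation: [-0.031, 0.031, 0.706, -0.706]
ft_force: [0.3, 0.4, 0.2]
width: 0.0857
```

View pics/fin_top.png

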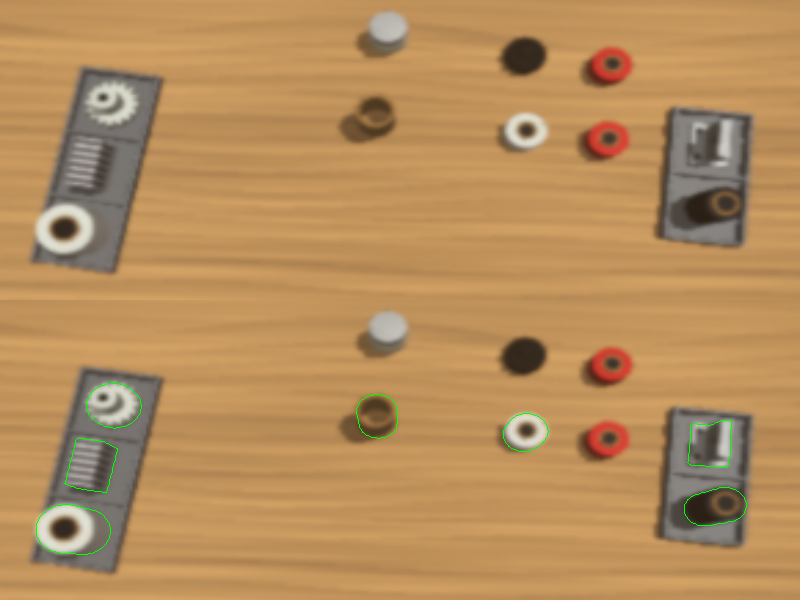

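View pics/fin_scene.png

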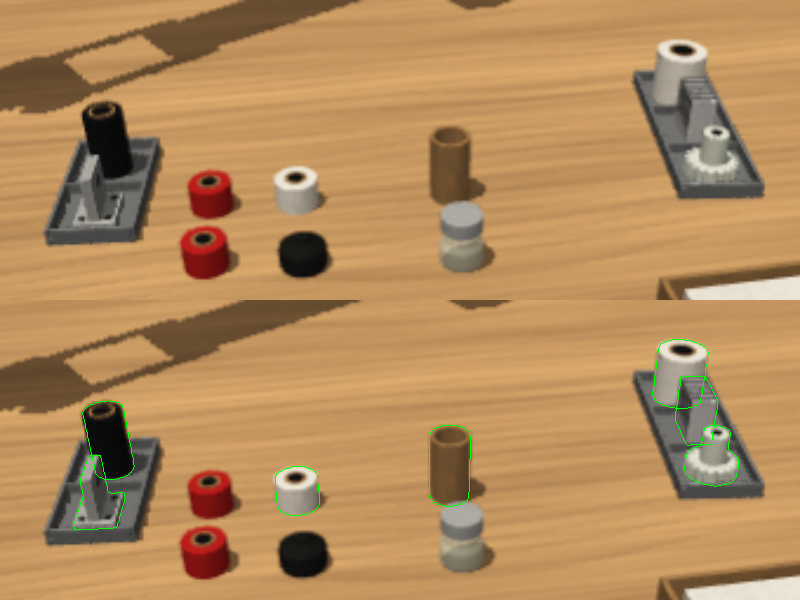

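```bash
python3 -c "
from rig import *
s=sense();print(s['clock'],s['ft_force'].round(1));print(close_job())"
```

```text
45.9 [-0.9  0.1  0.3]
the job is handed in; nothing more can be done
None
```

Both kits are made up and the job is handed in at 45.9 s of the 120 s allowed. I placed the parts in the order you listed them:
- **Long tray:** the label roll is in the near compartment, the print head in the middle and the gear in the far one.
- **Short tray:** the ribbon roll is in the near compartment and the bracket in the far one.

Each part was lowered in about 1 mm steps until the wrist force showed floor contact (about 3–7 N at the last reading), and only then released.

**Last checks:** final pictures from both cameras show all five parts upright in their own compartments. Outlines of upright parts, drawn at the released positions, match to within a few millimetres. The small label roll, the empty core and the red rolls stand where they were, and the open gripper is parked clear of everything.

**Checks that disagreed:**
- After placing, automatic fits of the label roll and print head from the scene camera alone were 8–10 mm off the released positions. The fit left out the 4 mm tray floor, which I think explains part of it. For the label roll, the top-camera and two-camera fits agreed with the released position to within 3 mm. The print head had no second fit, only the final pictures.
- The measured arm position varied by 1–3 mm while moving, and I corrected for this before each grasp and placing.

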